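# Stand the scent chart on its kickstand at the craft stall

## Task

Two small wooden boards are stored upright in the slotted rack. On the one with the hinged kickstand leg, swing the leg out as far as it goes by the ball knob on it, then lift that chart out of the rack and stand it upright on its own foot and leg in the middle of the round cork mat. Leave the other board in the rack.

Things in the scene. Friction and masses are not known exactly. Their poses are not given: they have to be found in the camera images.
- chart_mid (a point): Centre of the chart: light-wood board 110 wide, 115 high, 10 mm thick, round bottom edge, 220 g, loose in a rack slot (30 mm deep, 2 mm slack). The point is half-way up. x points out of its back (leg side; away from the robot at first), y along the width, z up. Leg 16 mm wide down the middle of the back; 32 mm either side of the middle the top edge is bare. On its leg it leans back (to +x) 16 deg.
- chart_knob (a point): Centre of the wooden ball knob (18 mm diameter, swivelling on a short 8 mm stem) that sticks out of the back of the kickstand leg, 39 mm below the board's top. It is 19 mm out from the leg's surface; folded, 22.5 mm out from the hinge axis and 28 mm below it, 27 mm from the board's back. Pinched from above across the board's width it swivels as it is carried round the hinge, outwards and up.
- chart_leg (a joint): Angle of the kickstand leg (rad): 0 folded flat on the chart's back, 0.6 fully out at its stop. Hinge axis along the board's width, at the leg's top, 46.5 mm above the chart's centre and 9.5 mm out along its x; the leg's foot, 101.5 mm below the hinge, swings out of the back. Light friction keeps it where it is left; under 1 N at the knob moves it.
- mat_centre (a point): Centre of the top face of the round cork mat, 210 mm diameter, 4 mm thick, fixed flat on the table.
- plain_mid (a point): Centre of the other board, to be left alone: same wood and width (110 mm), 95 mm high, no leg, in the other slot of the rack, its middle 144 mm from the chart's.
There are look-alikes about, which are no part of the job. Of the things that look like the part that bears mat_centre, take the one that is farthest to the robot's right at the start.

How it is judged:
By the outcome, as a careful person would: the job done as asked, in the order asked, and still so for the second after the job is handed in, with the robot touching nothing.
It also fails if it takes over 58 s, if anything falls off the work surface, if the arm or the gripper's body presses on something with over 40 N, if the wrist force passes 120 N, or if a joint passes its speed limit or range.

## Robot

A 6-joint arm with a two-finger parallel gripper is mounted at the origin on the work surface. World frame = base frame: x ahead of the robot, y to its left, z up, the work surface at z = 0. Lengths are in mm, angles in rad, forces in N, time in s.
With the tool pointing down it reaches from about 400 to 925 mm from the base axis. Payload 12.5 kg.
Tool frame: the origin (TCP) lies at the very end of the fingers, on their centre line; the grasp point (between the pads) lies 19 mm behind it; z points along the fingers, y is the line along which they close (so a half turn about z gives the same grasp; the last joint's range is limited). The gripper opens to 95 mm and grips with 3 to 60 N. Pads are 20 mm wide; open, the fingers measure 119 mm over their backs; the gripper's body (75 mm by 180 mm) begins 59 mm behind the grasp point.
Start: joints at [1.043, 0.491, 1.559, -0, 1.092, -0.106], TCP at [255.863, 570.246, 214.661] pointing down, gripper open.
Joint ranges: [-3.1, 3.1], [-0.84, 2.19], [0.05, 2.79], [-1.13, 4.28], [0.06, 2.93], [-2.69, 2.69]. Speed limits (rad/s): [2.22, 2.22, 2.79, 3.14, 3.14, 3.14].

## Interface

Orientations are given as [roll, pitch, yaw] about the fixed x, y, z axes, in that order (R = Rz(yaw) Ry(pitch) Rx(roll)).
In Python, from cell import state, imaging, env, spot_in, mark_of gives the robot as it stands. The module is installed in compiled form; this text tells all that it offers.
- The arm moves only by the tool step_arm, never from a script. Its argument "increments" is a list of rows, each an object with "slide": the shift along the tool's x, y, z in m, a list of three; "roll": the turn about the tool's z in rad. A call has 1 to 5 rows; each row is the pose to reach, as a shift and turn from the pose commanded when the call began, along the tool's axes at that moment; what a row does not reach only later rows make up. A row lasts 1/8 s, in which the tool goes at most 62.5 mm and 10.7 degrees, less where a joint would pass 70% of its speed; a pose out of reach is approached as far as the arm can. A call with a gripper value outside its range is refused whole. "fingers" is the opening, from 0 (shut) to 1 (fully open), set as the call begins (left out, the last holds). The fingers move at their own pace and stop on an object; the grip force is fixed at half the most. Time passes only in rows, so rows that repeat a pose let the fingers close. It gives the time, the measured TCP pose, the force, the opening and the grip force at its end, in the units of the state.
- state(): the state, without advancing time (a new reading comes with each control period).
- imaging.read_camera(name): name is "scene" or "side" or "wrist"; returns a dict with "color" (384x512x3 uint8, red, green, blue), "z_map" (384x512 float32, mm along the optical axis (not along the pixel's ray), 0 where there is no reading), "intrinsics" (3x3 intrinsics, pixels), "camera_from_world" (4x4, takes a point from world to camera coordinates). Camera axes: x right, y up, looking along -z (the intrinsics and any distortion apply to the point x, -y, -z); pixel columns grow to the right and rows downward; lengths in mm; the calibration is good to about 2 mm. A picture is of the moment at which its call begins.
- env.job_done(): hands the job in; it is judged then, once.
Trained networks look in the newest picture that a camera, given by its name, has taken for a name from the list of things; names that differ only in an ending like _2 or _b are one class to them, and where a whole thing is asked for, a point or a joint stands for the part that bears it (a point fixed in the world has none). Each returns a list of dicts, best first, with "confidence" (0 to 1); they miss things now and then, are a little off and sometimes report something else, mostly with a low value. They report only what shows in the picture. A call takes as long as a camera call. They do not tell look-alikes from the thing itself.
- spot_in(camera, target): "bbox" ([left, top, right, bottom] in pixels, round what is visible of it).
- mark_of(camera, target): "uv" ([column, row] in pixels: a listed point, or the origin of a listed thing).
The state is a dict: "t": time; "joints": joint angles; "qvel": joint speeds; "tau": joint torques, N m; "eef_pos": TCP position; "tcp_rot": TCP orientation; "ft_force": force on the tool from outside, world axes, zero at the start; "moment": the same for the moment, N m; "opening": opening from 0.0 (shut) to 1.0 (fully open); "grip_force": force on a finger pad.
Only numpy, scipy, OpenCV 4.12 (cv2) and the standard library are available. Lean on these libraries where they do the work, as an engineer would, in place of code of your own. Each camera call takes 0.05 s, during which the arm holds its last target. There are 200 camera calls.

## Working session

There is one attempt and no reset: what is moved stays moved. The work goes in short steps, Python scripts to look and compute and a tool call to move; the robot and the scene stay as the last step left them, time stands still between calls to the robot, and variables do not carry over. Pictures are saved under pics/ and viewed, at most 11 in all, crops included, and the job is handed in when it is done.

Besides the shell and the picture viewer there is one more tool, called in YAML: its name, and indented under it one key for each argument. step_arm: Moves the arm, as the interface text tells. Its arguments: {"type":"object","properties":{"increments":{"type":"array"},"fingers":{"type":"number"}},"required":["increments"]}

```bash
mkdir -p pics; cat > h.py <<'E'
import numpy as np, cv2
from cell import state, imaging, env, spot_in, mark_of
def cam(n): return imaging.read_camera(n)
def world(c,u,v,z=None):
    K=c["intrinsics"];T=np.linalg.inv(c["camera_from_world"])
    if z is None:
        p=c["z_map"][int(v)-2:int(v)+3,int(u)-2:int(u)+3]; p=p[p>0]; z=np.median(p) if len(p) else np.nan
    x=(u-K[0,2])/K[0,0]*z; y=(v-K[1,2])/K[1,1]*z
    return (T@np.array([x,-y,-z,1]))[:3]
def cloud(c):
    K=c["intrinsics"];T=np.linalg.inv(c["camera_from_world"]);z=c["z_map"]
    v,u=np.mgrid[:z.shape[0],:z.shape[1]]
    P=np.stack([(u-K[0,2])/K[0,0]*z,-(v-K[1,2])/K[1,1]*z,-z,np.ones_like(z)],-1)@T.T
    P=P[...,:3]; P[z<=0]=np.nan; return P
def save(c,n): cv2.imwrite("pics/"+n,c["color"][...,::-1])
E
python3 - <<'E'
from h import *
ims=[]
for n in ["scene","side","wrist"]:
    c=cam(n); ims.append(c["color"]); print(n,(np.linalg.inv(c["camera_from_world"])[:3,3]).round())
    for t in ["chart_mid","chart_knob","mat_centre","plain_mid"]:
        for d in mark_of(n,t)[:4]: print(t,np.round(d["uv"]),round(d["confidence"],2),world(c,*d["uv"]).round(1))
cv2.imwrite("pics/a.png",np.hstack(ims[:2])[:,:,::-1][:, :].copy() if 0 else cv2.resize(np.vstack([np.hstack(ims[:2])])[...,::-1],(800,300)))
save({"color":ims[0]},"scene0.png")
print(state())
E
```

```text
scene [817. 413. 921.]
chart_mid [312. 285.] 0.68 [587.  253.8  92.7]
chart_knob [302. 286.] 0.56 [605.5 244.8  92.6]
mat_centre [229. 154.] 0.66 [ 563.7 -185.     3.8]
mat_centre [370. 217.] 0.66 [337.8 160.8   6. ]
mat_centre [234. 343.] 0.55 [778.5 261.1   3.8]
plain_mid [288. 229.] 0.83 [555.4 110.   66.6]
side [ 116. -577.  582.]
chart_mid [192. 140.] 0.97 [566.6 252.   70.6]
chart_knob [204. 132.] 0.4 [569.1 192.4 116.2]
mat_centre [254. 138.] 0.64 [767.4 247.2   3.5]
mat_centre [314. 246.] 0.61 [ 572.9 -178.8    4.1]
mat_centre [133. 210.] 0.56 [349.5 172.2   3.4]
plain_mid [220. 170.] 0.64 [540.3  91.   68.9]
wrist [187. 600. 385.]
{'t': 0.75, 'joints': array([ 1.04341376e+00,  4.90907058e-01,  1.55895740e+00,  1.23482176e-05,
        1.09168406e+00, -1.05587422e-01]), 'qvel': array([-1.06590103e-03, -3.42537266e-04,  1.79180152e-05,  1.32539013e-03,
        6.24183056e-04, -1.33949784e-03]), 'tau': array([ 1.87856196e-03, -6.12397385e+01, -2.58409238e+01,  6.93780603e-02,
        4.45496023e-02,  1.46345042e-05]), 'eef_pos': array([255.84048356, 570.23041615, 214.63676088]), 'tcp_rot': array([ 3.14154761e+00, -6.24582107e-06,  2.71979181e+00]), 'ft_force': array([ 0.14957331,  0.19942507, -0.57726844]), 'moment': array([ 0.0342654 ,  0.00116068, -0.00826931]), 'grip_force': 0.0, 'opening': 0.998552688055241}
```

View pics/scene0.png

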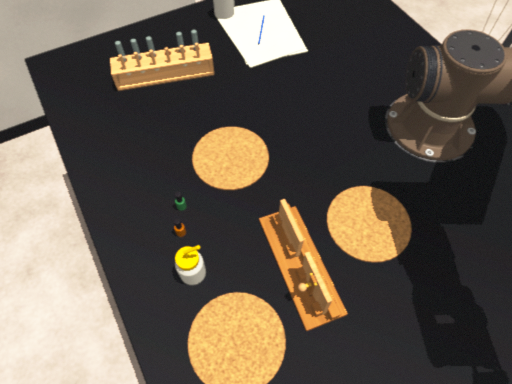

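View pics/a.png

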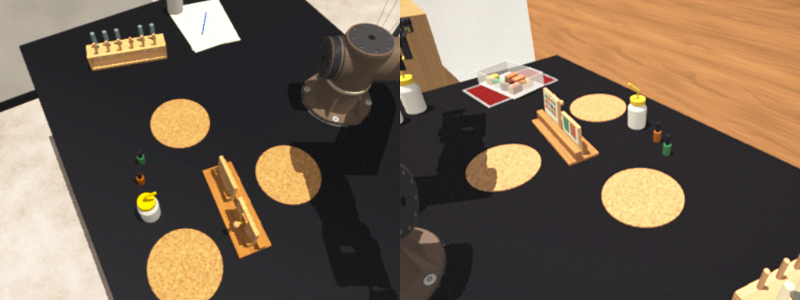

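Scene: three mats at (231,157), (370,222) and (237,342). The robot's right is low y, so I take the (231,157) mat at about (565,-182). Rack boards are at (290,227), plain, and (315,280), which has the knob at about (303,287).

```bash
python3 - <<'E'
from h import *
c=cam("scene"); P=cloud(c)
x,y,z=P[...,0],P[...,1],P[...,2]
def show(name,m):
    q=P[m]; print(name,len(q)); return q
reg=(x>480)&(x<660)&(y>30)&(y<330)
hist=np.histogram(z[reg&(z>8)],bins=np.arange(8,180,6)); print(list(zip(hist[1].round(),hist[0])))
for lo,hi in [(40,185),(185,330)]:
    r=reg&(y>lo)&(y<hi)&(z>50)
    zt=np.nanpercentile(z[r],98); q=P[r&(z>zt-5)]
    rect=cv2.minAreaRect(q[:,:2].astype(np.float32)); print("top z",zt,rect,len(q))
    print(cv2.boxPoints(rect).round())
# mat
col=c["color"].astype(int)
m=(abs(x-565)<130)&(abs(y+182)<130)&(z>1)&(z<12)&(col[...,0]>120)
pts=np.argwhere(m)
q=P[m]; (cc,r)=cv2.minEnclosingCircle(q[:,:2].astype(np.float32)); print("mat",cc,r,np.median(q,0))
vu=np.argwhere(m&(z>1))
hull=cv2.convexHull(q[:,:2].astype(np.float32));print(cv2.fitEllipse(hull))
s=cam("side");Q=cloud(s);cs=s["color"].astype(int)
m=(abs(Q[...,0]-565)<130)&(abs(Q[...,1]+182)<130)&(Q[...,2]>-3)&(Q[...,2]<12)&(cs[...,0]>120)
print("side",cv2.minEnclosingCircle(Q[m][:,:2].astype(np.float32)),np.median(Q[m],0))
im=cv2.resize(c["color"][190:330,230:360],None,fx=4,fy=4,interpolation=cv2.INTER_CUBIC)
save({"color":im},"crop.png")
E
```

```text
[(np.int64(8), np.int64(2444)), (np.int64(14), np.int64(134)), (np.int64(20), np.int64(86)), (np.int64(26), np.int64(89)), (np.int64(32), np.int64(141)), (np.int64(38), np.int64(725)), (np.int64(44), np.int64(72)), (np.int64(50), np.int64(59)), (np.int64(56), np.int64(49)), (np.int64(62), np.int64(65)), (np.int64(68), np.int64(60)), (np.int64(74), np.int64(67)), (np.int64(80), np.int64(56)), (np.int64(86), np.int64(115)), (np.int64(92), np.int64(87)), (np.int64(98), np.int64(85)), (np.int64(104), np.int64(215)), (np.int64(110), np.int64(44)), (np.int64(116), np.int64(74)), (np.int64(122), np.int64(265)), (np.int64(128), np.int64(14)), (np.int64(134), np.int64(0)), (np.int64(140), np.int64(0)), (np.int64(146), np.int64(0)), (np.int64(152), np.int64(0)), (np.int64(158), np.int64(0)), (np.int64(164), np.int64(0)), (np.int64(170), np.int64(0))]
top z 108.28245553902065 ((550.71533203125, 107.10093688964844), (110.39403533935547, 10.78046989440918), 82.03712463378906) 201
[[538.  53.]
 [548.  52.]
 [564. 161.]
 [553. 163.]]
top z 127.7077550436094 ((576.7012329101562, 248.0846405029297), (109.94596099853516, 10.658049583435059), 81.79618835449219) 273
[[564. 194.]
 [574. 193.]
 [590. 302.]
 [579. 303.]]
mat (562.9984741210938, -179.25660705566406) 107.37435913085938 [ 567.19016864 -173.54224261    4.54205304]
((563.2952880859375, -178.77340698242188), (211.48544311523438, 212.6259765625), 128.7275390625)
side ((563.6497192382812, -174.20379638671875), 112.18647003173828) [ 555.12219084 -187.67185521    4.13438742]
```

View pics/crop.png

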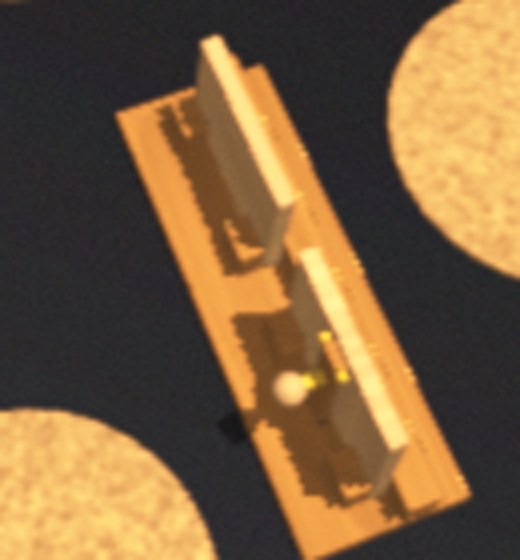

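The crop confirms it: the nearer board has the ball knob (crop (290,388), scene (302,287)) and the other board is plain. The sizes fit: 110 × 10 mm tops, 143 mm apart, top at z ≈ 126. Next I compute the moves.

```bash
cat >> h.py <<'E'
C=np.array([577.,248.]); a=np.deg2rad(81.8); W=np.array([np.cos(a),np.sin(a)]); N=np.array([np.sin(a),-np.cos(a)])
def go(p,yaw):
    s=state(); R=cv2.Rodrigues(np.zeros(3))[0]
    from scipy.spatial.transform import Rotation as Ro
    M=Ro.from_euler('xyz',s["tcp_rot"]).as_matrix()
    d=M.T@(np.array(p)-s["eef_pos"])
    r=-(yaw-s["tcp_rot"][2]); r=(r+np.pi)%(2*np.pi)-np.pi
    print("slide",(d/1000).round(4),"roll",round(r,3),"t",round(s["t"],2),"F",s["ft_force"].round(1),"tcp",s["eef_pos"].round(1),s["tcp_rot"].round(3))
E
python3 - <<'E'
from h import *
k=C+N*32; print(k)
go([*k,175],2.998)
E
```

```text
[608.67283939 243.43587412]
slide [-0.4557 -0.1537  0.0397] roll -0.278 t 0.85 F [-0.4  0.3  0.5] tcp [255.9 570.2 214.7] [3.141 0.    2.72 ]
```

step_arm:
  increments:
    - {"slide": [-0.055, -0.018, 0.0], "roll": -0.06}
    - {"slide": [-0.11, -0.037, 0.0], "roll": -0.12}
    - {"slide": [-0.165, -0.055, 0.005], "roll": -0.18}
    - {"slide": [-0.22, -0.074, 0.01], "roll": -0.24}
    - {"slide": [-0.275, -0.092, 0.015], "roll": -0.278}

```text
t: 1.48
eef_pos: [470.4, 372.3, 199.7]
tcp_rot: [3.141, 0.0, 2.999]
ft_force: [0.0, 1.0, -0.8]
opening: 0.999
grip_force: 0.0
```

```bash
python3 -c "
from h import *
go([*(C+N*32),175],2.998)"
```

```text
slide [-0.1552 -0.108   0.0247] roll 0.001 t 1.48 F [ 0.   1.  -0.8] tcp [470.4 372.3 199.7] [3.141 0.    2.999]
```

step_arm:
  increments:
    - {"slide": [-0.05, -0.035, 0.008]}
    - {"slide": [-0.1, -0.07, 0.016]}
    - {"slide": [-0.155, -0.108, 0.025]}
    - {"slide": [-0.155, -0.108, 0.025]}
    - {"slide": [-0.155, -0.108, 0.025]}
  fingers: 0.5

```text
invalid input at $.increments[0]: expected keys slide, roll
```

```bash
python3 - <<'E'
from h import *
go([*(C+N*32),68],2.998)
a=[]
for n in ["scene","side","wrist"]:
    c=cam(n); a.append(c["color"])
    for d in mark_of(n,"chart_knob")[:2]: print(n,np.round(d["uv"]),round(d["confidence"],2),world(c,*d["uv"]).round(1))
cr=[cv2.resize(a[0][170:340,200:400],(400,340)),cv2.resize(a[2],(400,340))]
save({"color":np.hstack(cr)},"b.png")
E
```

```text
slide [-0.1552 -0.108   0.1317] roll 0.001 t 1.48 F [ 0.   1.  -0.8] tcp [470.4 372.3 199.7] [3.141 0.    2.999]
scene [303. 287.] 0.59 [605.9 246.8  92.9]
side [207. 132.] 0.54 [604.3 235.3  86.3]
wrist [146. 300.] 0.49 [438.5 349.1 294.9]
```

View pics/b.png

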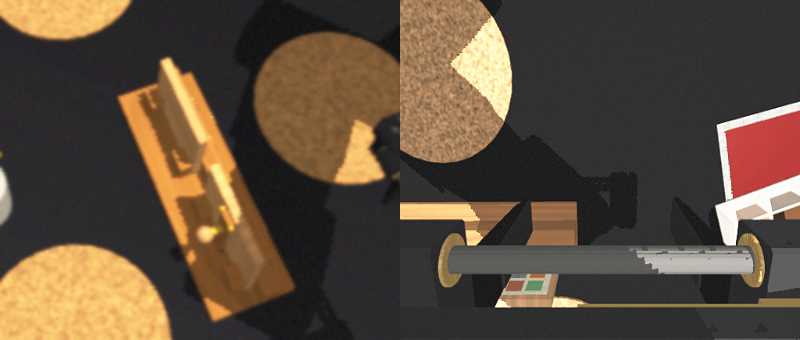

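The move was refused because every row needs "roll". The view is unchanged: the knob is still at scene (303,287), and the wrist view shows the chart's printed front at (530,283). I'll repeat the move.

step_arm:
  increments:
    - {"slide": [-0.05, -0.035, 0.008], "roll": 0}
    - {"slide": [-0.1, -0.07, 0.016], "roll": 0}
    - {"slide": [-0.155, -0.108, 0.025], "roll": 0}
    - {"slide": [-0.155, -0.108, 0.025], "roll": 0}
    - {"slide": [-0.155, -0.108, 0.025], "roll": 0}
  fingers: 0.5

```text
t: 2.4
eef_pos: [606.3, 245.6, 174.6]
tcp_rot: [3.141, -0.0, 2.998]
ft_force: [-0.5, -0.5, -0.1]
opening: 0.538
grip_force: 0.0
```

```bash
python3 - <<'E'
from h import *
go([*(C+N*32),68],2.998)
a=[]
for n in ["scene","side"]:
    c=cam(n); a.append(c["color"])
    for d in mark_of(n,"chart_knob")[:2]: print(n,np.round(d["uv"]),round(d["confidence"],2),world(c,*d["uv"]).round(1))
cr=[cv2.resize(a[0][170:340,200:400],(400,340)),cv2.resize(a[1][60:230,120:320],(400,340))]
save({"color":np.hstack(cr)},"b2.png")
E
```

```text
slide [-0.0027 -0.0019  0.1066] roll 0.0 t 2.4 F [-0.5 -0.5 -0.1] tcp [606.3 245.6 174.6] [ 3.141 -0.     2.998]
scene [302. 288.] 0.58 [608.9 247.9  91.6]
side [203. 135.] 0.46 [566.1 191.5 110.5]
```

View pics/b2.png

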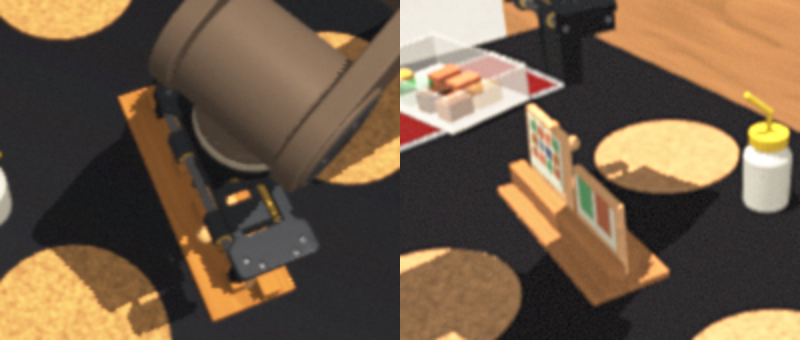

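The gripper stands above the knob (scene, about (302,288)), and the side view shows the tip clear above the chart. I'll descend and close.

step_arm:
  increments:
    - {"slide": [-0.003, -0.002, 0.03], "roll": 0}
    - {"slide": [-0.003, -0.002, 0.06], "roll": 0}
    - {"slide": [-0.003, -0.002, 0.09], "roll": 0}
    - {"slide": [-0.003, -0.002, 0.107], "roll": 0}
    - {"slide": [-0.003, -0.002, 0.107], "roll": 0}

```text
t: 3.22
eef_pos: [609.1, 242.6, 67.0]
tcp_rot: [-3.141, -0.001, 2.999]
ft_force: [-0.4, -0.1, 0.3]
opening: 0.5
grip_force: 0.0
```

step_arm:
  increments:
    - {"slide": [0, 0, 0], "roll": 0}
    - {"slide": [0, 0, 0], "roll": 0}
    - {"slide": [0, 0, 0], "roll": 0}
    - {"slide": [0, 0, 0], "roll": 0}
  fingers: 0

```text
t: 3.72
eef_pos: [609.9, 242.3, 68.0]
tcp_rot: [3.141, 0.001, 2.998]
ft_force: [-0.4, -0.1, -0.7]
opening: 0.174
grip_force: 30.0
```

```bash
python3 - <<'E'
from h import *
go([*(C+N*32),68],2.998)
s=state(); print(s["opening"],s["grip_force"])
import math
for q in [0,.12,.24,.36,.48,.6,.65]:
    print(q, 22.5*math.cos(q)+28*math.sin(q)-22.5, 22.5*math.sin(q)-28*math.cos(q)+28)
E
```

```text
slide [0.0013 0.0009 0.    ] roll -0.0 t 3.73 F [-0.4 -0.1 -0.7] tcp [609.9 242.3  68. ] [3.141e+00 1.000e-03 2.998e+00]
0.17428190159528012 30.003885626792908
0 0.0 0.0
0.12 3.190136110801731 2.89488286009243
0.24 6.010777974130434 6.150845798753696
0.36 8.421357064456053 9.721059185707347
0.48 10.387202677695413 13.554173611863407
0.6 11.88004059052875 17.595058433917302
0.65 12.357104827962864 19.326347769687324
```

step_arm:
  increments:
    - {"slide": [-0.0032, 0, -0.0029], "roll": 0}
    - {"slide": [-0.006, 0, -0.0062], "roll": 0}
    - {"slide": [-0.0084, 0, -0.0097], "roll": 0}
    - {"slide": [-0.0104, 0, -0.0136], "roll": 0}
    - {"slide": [-0.0119, 0, -0.0176], "roll": 0}

```text
t: 4.35
eef_pos: [621.5, 240.5, 85.5]
tcp_rot: [3.142, -0.0, 2.998]
ft_force: [-1.7, 1.1, -3.9]
opening: 0.173
grip_force: 30.0
```

step_arm:
  increments:
    - {"slide": [-0.0005, 0, -0.0018], "roll": 0}
    - {"slide": [-0.0005, 0, -0.0018], "roll": 0}
    - {"slide": [-0.0005, 0, -0.0018], "roll": 0}

```text
t: 4.72
eef_pos: [621.8, 240.4, 86.9]
tcp_rot: [-3.141, -0.0, 2.998]
ft_force: [-1.0, 0.2, -2.8]
opening: 0.173
grip_force: 30.0
```

The downward force has levelled off at about −3 N, the board's weight, so the leg is at its stop. I'll release and rise.

step_arm:
  increments:
    - {"slide": [0, 0, 0.002], "roll": 0}
    - {"slide": [0, 0, 0.002], "roll": 0}
    - {"slide": [0, 0, 0.002], "roll": 0}
  fingers: 0.5

```text
t: 5.1
eef_pos: [622.2, 240.5, 85.2]
tcp_rot: [3.141, 0.001, 2.998]
ft_force: [0.3, -0.3, -0.8]
opening: 0.435
grip_force: 0.0
```

step_arm:
  increments:
    - {"slide": [0, 0, -0.04], "roll": 0}
    - {"slide": [0, 0, -0.08], "roll": 0}
    - {"slide": [0.0, 0, -0.1], "roll": 0}
    - {"slide": [0, 0, -0.1], "roll": 0}

```text
t: 5.6
eef_pos: [622.6, 240.6, 186.6]
tcp_rot: [3.14, 0.003, 2.998]
ft_force: [-0.8, -0.3, -0.7]
opening: 0.499
grip_force: 0.0
```

```bash
python3 - <<'E'
from h import *
c=cam("scene");P=cloud(c)
for d in mark_of("scene","chart_knob")[:2]: print(np.round(d["uv"]),round(d["confidence"],2),world(c,*d["uv"]).round(1))
s=cam("side")
for d in mark_of("side","chart_mid")[:2]: print("mid",np.round(d["uv"]),round(d["confidence"],2),world(s,*d["uv"]).round(1))
for s_ in (30,-30): go([*(C+W*s_),170],1.428)
# points in board frame near chart, leg zone
q=P.reshape(-1,3); q=q[~np.isnan(q).any(1)]
u=(q[:,:2]-C)@N; w=(q[:,:2]-C)@W
m=(abs(w)<12)&(u>15)&(u<90)&(q[:,2]>15)&(q[:,2]<130)
print(np.c_[u,w,q[:,2]][m][::4].round(0).tolist()[:60])
cr=[cv2.resize(c["color"][170:340,200:400],(400,340)),cv2.resize(s["color"][60:230,120:320],(400,340))]
save({"color":np.hstack(cr)},"c.png")
E
```

```text
[297. 289.] 0.49 [664.2 283.  280.9]
mid [197. 141.] 0.65 [563.5 221.1  80.8]
slide [0.0452 0.0313 0.0138] roll 1.57 t 5.8 F [ 0.1  0.2 -0.7] tcp [621.6 240.3 183.7] [-3.141e+00 -2.000e-03  2.998e+00]
slide [ 0.0452 -0.0287  0.0138] roll 1.57 t 5.8 F [ 0.1  0.2 -0.7] tcp [621.6 240.3 183.7] [-3.141e+00 -2.000e-03  2.998e+00]
[[48.0, -7.0, 102.0], [51.0, -1.0, 104.0], [26.0, 7.0, 92.0], [46.0, -7.0, 58.0], [50.0, -8.0, 53.0], [43.0, -3.0, 61.0], [38.0, 3.0, 71.0], [50.0, -7.0, 49.0], [44.0, -1.0, 60.0], [38.0, 4.0, 68.0], [54.0, -7.0, 44.0], [47.0, -2.0, 52.0], [42.0, 4.0, 65.0], [34.0, 7.0, 64.0], [53.0, -4.0, 46.0], [47.0, 1.0, 54.0], [40.0, 6.0, 63.0], [57.0, -6.0, 36.0], [50.0, -0.0, 47.0], [45.0, 6.0, 60.0], [59.0, -5.0, 34.0], [53.0, 1.0, 45.0], [47.0, 6.0, 56.0], [60.0, -3.0, 35.0], [53.0, 2.0, 44.0], [47.0, 7.0, 53.0], [58.0, 2.0, 39.0], [51.0, 7.0, 50.0], [58.0, 3.0, 36.0], [51.0, 7.0, 41.0], [55.0, 7.0, 36.0], [57.0, 7.0, 33.0]]
```

View pics/c.png

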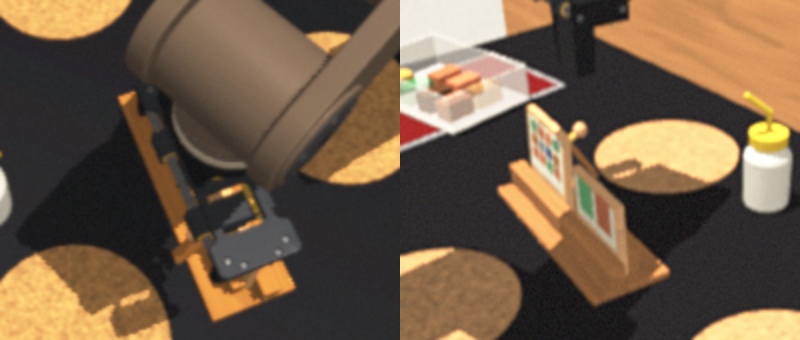

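The side view shows the leg out, with the knob now at (580,130). Cloud points put the leg's foot at about 60–65 mm out, z ≈ 33, as expected for the stop. Next I turn and grasp the top edge at +32 mm.

step_arm:
  increments:
    - {"slide": [0.01, 0.007, 0.0], "roll": 0.18}
    - {"slide": [0.02, 0.014, 0.0], "roll": 0.36}
    - {"slide": [0.03, 0.02, 0.0], "roll": 0.54}
    - {"slide": [0.04, 0.028, 0.0], "roll": 0.72}
    - {"slide": [0.045, 0.033, 0.0], "roll": 0.9}

```text
t: 6.42
eef_pos: [581.5, 279.8, 183.9]
tcp_rot: [-3.14, -0.0, 2.092]
ft_force: [0.5, -0.8, -0.1]
opening: 0.503
grip_force: 0.0
```

step_arm:
  increments:
    - {"slide": [0, 0, 0], "roll": 0.18}
    - {"slide": [0, 0, 0], "roll": 0.36}
    - {"slide": [0, 0, 0], "roll": 0.54}
    - {"slide": [0, 0, 0], "roll": 0.67}
    - {"slide": [0, 0, 0], "roll": 0.67}

```text
t: 7.05
eef_pos: [581.9, 279.5, 184.1]
tcp_rot: [-3.14, 0.001, 1.429]
ft_force: [-0.1, 0.0, -0.3]
opening: 0.501
grip_force: 0.0
```

```bash
python3 - <<'E'
from h import *
c=cam("scene");P=cloud(c)
q=P.reshape(-1,3); q=q[~np.isnan(q).any(1)]
u=(q[:,:2]-C)@N; w=(q[:,:2]-C)@W
for lo,hi in [(-60,-30),(-30,-10),(10,30),(30,60)]:
    m=(w>lo)&(w<hi)&(abs(u)<12)&(q[:,2]>115)&(q[:,2]<135)
    print(lo,m.sum(),np.percentile(u[m],[3,50,97]).round(1) if m.any() else 0,np.median(q[m,2]) if m.any() else 0)
m=(abs(u)<9)&(q[:,2]>115)&(q[:,2]<135);print("w range",np.percentile(w[m],[1,99]))
go([*(C+W*32),108],1.428)
E
```

```text
-60 8 [-3.8 -1.   4.3] 125.98193363101359
-30 0 0 0
10 0 0 0
30 52 [-4.8  0.8  4.7] 124.67654140275312
w range [-55.61979659  54.74303173]
slide [ 0.0002 -0.0003  0.0762] roll 0.003 t 7.1 F [-0.2 -0.5  0. ] tcp [582.  279.5 184.2] [-3.141  0.     1.431]
```

step_arm:
  increments:
    - {"slide": [0, 0, 0.03], "roll": 0.003}
    - {"slide": [0, 0, 0.055], "roll": 0.003}
    - {"slide": [0, 0, 0.075], "roll": 0.003}
    - {"slide": [0, 0, 0.08], "roll": 0.003}
    - {"slide": [0, 0, 0.08], "roll": 0.003}

```text
t: 7.72
eef_pos: [582.3, 279.6, 105.1]
tcp_rot: [-3.141, 0.0, 1.426]
ft_force: [-1.0, 0.6, 1.4]
opening: 0.496
grip_force: 0.0
```

step_arm:
  increments:
    - {"slide": [0, 0, 0], "roll": 0}
    - {"slide": [0, 0, 0], "roll": 0}
    - {"slide": [0, 0, 0], "roll": 0}
    - {"slide": [0, 0, 0], "roll": 0}
    - {"slide": [0, 0, 0], "roll": 0}
  fingers: 0

```text
t: 8.35
eef_pos: [581.6, 279.7, 105.2]
tcp_rot: [-3.14, 0.0, 1.425]
ft_force: [-3.9, 1.3, 4.2]
opening: 0.114
grip_force: 29.8
```

step_arm:
  increments:
    - {"slide": [0, 0, -0.01], "roll": 0}
    - {"slide": [0, 0, -0.02], "roll": 0}
    - {"slide": [0, 0, -0.03], "roll": 0}
    - {"slide": [0, 0, -0.045], "roll": 0}
    - {"slide": [0, 0, -0.06], "roll": 0}

```text
t: 8.98
eef_pos: [582.7, 279.6, 166.6]
tcp_rot: [3.14, -0.001, 1.425]
ft_force: [0.4, 0.5, -1.9]
opening: 0.099
grip_force: 30.0
```

```bash
python3 - <<'E'
from h import *
s=cam("side");c=cam("scene")
M=np.array([563.3,-179]); B=M-20*N; print("bottom at",B)
go([*(B+W*32),190],1.428)
cr=[cv2.resize(c["color"][170:340,200:400],(400,340)),cv2.resize(s["color"][60:230,120:320],(400,340))]
save({"color":np.hstack(cr)},"d.png")
E
```

```text
bottom at [ 543.50447538 -176.14742133]
slide [-0.4248  0.0271 -0.0232] roll -0.003 t 9.07 F [-1.   0.6 -2. ] tcp [583.2 279.8 167.5] [ 3.138e+00 -2.000e-03  1.425e+00]
```

View pics/d.png

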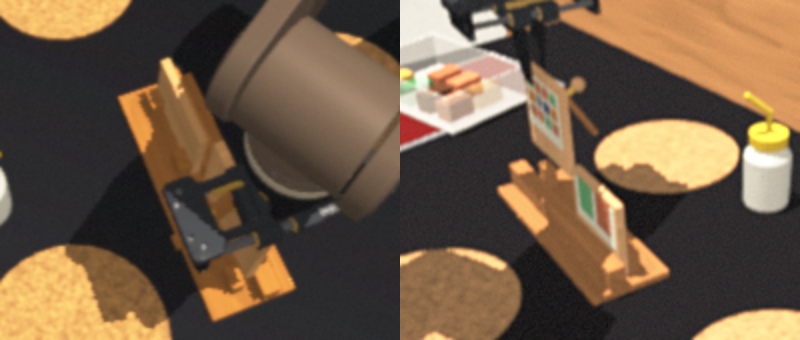

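The chart is lifted upright with its leg out (side (550,110)), and the plain board is still in the rack at (600,210). I'll raise it over the plain board and carry it to the mat.

step_arm:
  increments:
    - {"slide": [0, 0, -0.03], "roll": 0}
    - {"slide": [-0.02, 0, -0.06], "roll": 0}
    - {"slide": [-0.06, 0.003, -0.065], "roll": 0}
    - {"slide": [-0.105, 0.006, -0.065], "roll": 0}
    - {"slide": [-0.15, 0.009, -0.065], "roll": 0}

```text
t: 9.7
eef_pos: [569.0, 128.6, 230.1]
tcp_rot: [3.141, -0.0, 1.425]
ft_force: [0.5, -0.2, -3.0]
opening: 0.106
grip_force: 30.0
```

step_arm:
  increments:
    - {"slide": [-0.045, 0.003, 0], "roll": 0}
    - {"slide": [-0.09, 0.006, 0], "roll": 0}
    - {"slide": [-0.135, 0.009, 0], "roll": 0}
    - {"slide": [-0.175, 0.012, 0], "roll": 0}
    - {"slide": [-0.21, 0.014, 0], "roll": 0}

```text
t: 10.32
eef_pos: [552.3, -81.5, 230.0]
tcp_rot: [3.141, 0.0, 1.424]
ft_force: [0.1, -0.2, -2.1]
opening: 0.103
grip_force: 30.0
```

step_arm:
  increments:
    - {"slide": [-0.03, 0.002, 0.02], "roll": 0}
    - {"slide": [-0.055, 0.003, 0.05], "roll": 0}
    - {"slide": [-0.064, 0.004, 0.075], "roll": 0}
    - {"slide": [-0.064, 0.004, 0.085], "roll": 0}
    - {"slide": [-0.064, 0.004, 0.085], "roll": 0}

```text
t: 10.95
eef_pos: [547.2, -143.5, 144.9]
tcp_rot: [-3.141, -0.0, 1.425]
ft_force: [-0.0, -0.0, -2.7]
opening: 0.104
grip_force: 30.0
```

```bash
python3 - <<'E'
from h import *
s=cam("side");c=cam("scene");P=cloud(s)
M=np.array([563.3,-179]); B=M-20*N
go([*(B+W*32),102],1.428)
q=P.reshape(-1,3); q=q[~np.isnan(q).any(1)]
u=(q[:,:2]-B)@N; w=(q[:,:2]-B)@W
m=(abs(w)<60)&(abs(u)<15)&(q[:,2]>12)&(q[:,2]<180)
print(np.percentile(np.c_[u,w,q[:,2]][m],[1,10,50,90,99],axis=0).round(1))
for lo in range(15,170,15):
    k=m&(q[:,2]>lo)&(q[:,2]<lo+15); print(lo,k.sum(),np.median(u[k]).round(1) if k.any() else 0, np.percentile(w[k],[2,98]).round(0) if k.any() else 0)
cr=[cv2.resize(c["color"][70:240,130:330],(400,340)),cv2.resize(s["color"][130:300,200:400],(400,340))]
save({"color":np.hstack(cr)},"e.png")
E
```

```text
slide [-0.0009  0.0005  0.0439] roll -0.003 t 11.05 F [-0.3 -0.1 -2.6] tcp [ 547.7 -143.5  145.9] [3.14  0.    1.425]
[[-14.  -56.9  53.9]
 [ -8.7 -55.2  66.3]
 [ -7.5 -11.5 119.2]
 [ -1.3  34.7 163.7]
 [  6.   52.2 175.9]]
15 0 0 0
30 0 0 0
45 119 -7.4 [-57.  48.]
60 248 -7.4 [-57.  51.]
75 240 -7.5 [-56.  51.]
90 257 -7.8 [-57.  51.]
105 275 -7.8 [-57.  50.]
120 282 -7.7 [-57.  52.]
135 275 -7.8 [-57.  53.]
150 439 -6.7 [-57.  35.]
165 110 2.1 [-51.  39.]
```

View pics/e.png

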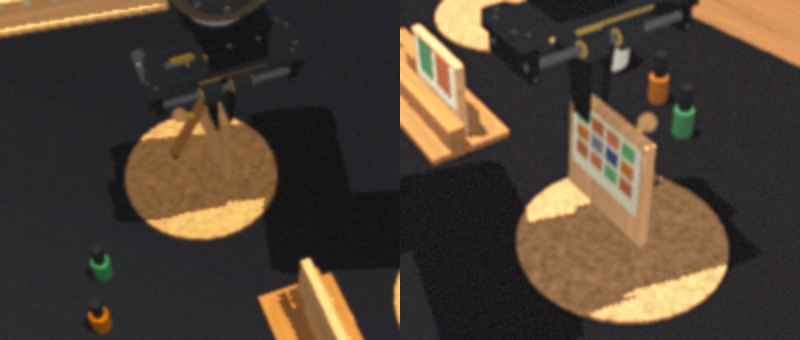

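The chart hangs level and vertical above the mat (side, bottom edge around (610,215)), leg behind. I'll lower it until it touches.

step_arm:
  increments:
    - {"slide": [0, 0, 0.02], "roll": 0}
    - {"slide": [0, 0, 0.035], "roll": 0}
    - {"slide": [0, 0, 0.043], "roll": 0}
    - {"slide": [0, 0, 0.044], "roll": 0}
    - {"slide": [0, 0, 0.044], "roll": 0}

```text
t: 11.68
eef_pos: [547.4, -143.9, 101.4]
tcp_rot: [3.141, 0.0, 1.425]
ft_force: [0.7, -0.3, -2.9]
opening: 0.1
grip_force: 30.0
```

step_arm:
  increments:
    - {"slide": [0, 0, 0.001], "roll": 0}
    - {"slide": [0, 0, 0.002], "roll": 0}
    - {"slide": [0, 0, 0.002], "roll": 0}

```text
t: 12.05
eef_pos: [547.6, -143.8, 99.9]
tcp_rot: [3.14, 0.0, 1.425]
ft_force: [-0.7, 1.9, 5.9]
opening: 0.105
grip_force: 30.0
```

step_arm:
  increments:
    - {"slide": [0, 0, 0.001], "roll": 0}
    - {"slide": [0, 0, 0.0015], "roll": 0}
    - {"slide": [0, 0, 0.0015], "roll": 0}

```text
t: 12.42
eef_pos: [548.2, -143.9, 99.8]
tcp_rot: [3.138, 0.0, 1.425]
ft_force: [-3.0, 4.5, 20.6]
opening: 0.104
grip_force: 30.1
```

Contact at z ≈ 100. I'll back off the preload, open slightly, and let the board lean back between the fingers.

step_arm:
  increments:
    - {"slide": [0, 0, -0.0025], "roll": 0}
    - {"slide": [0, 0, -0.0025], "roll": 0}

```text
t: 12.68
eef_pos: [547.2, -143.9, 100.2]
tcp_rot: [3.141, 0.0, 1.425]
ft_force: [0.3, 0.1, -2.1]
opening: 0.101
grip_force: 30.0
```

step_arm:
  increments:
    - {"slide": [0, 0, 0], "roll": 0}
    - {"slide": [0, 0, 0], "roll": 0}
    - {"slide": [0, 0.001, -0.003], "roll": 0}
    - {"slide": [0, 0.003, -0.004], "roll": 0}
    - {"slide": [0, 0.006, -0.004], "roll": 0}
  fingers: 0.2

```text
t: 13.3
eef_pos: [553.4, -144.8, 104.2]
tcp_rot: [3.141, -0.0, 1.425]
ft_force: [0.3, 0.1, -0.6]
opening: 0.2
grip_force: 0.1
```

step_arm:
  increments:
    - {"slide": [0, 0.003, 0], "roll": 0}
    - {"slide": [0, 0.006, 0], "roll": 0}
    - {"slide": [0, 0.009, 0], "roll": 0}
    - {"slide": [0, 0.012, 0], "roll": 0}
    - {"slide": [0, 0.015, 0], "roll": 0}

```text
t: 13.92
eef_pos: [568.2, -147.0, 104.0]
tcp_rot: [3.142, -0.0, 1.425]
ft_force: [1.0, 0.5, -0.5]
opening: 0.204
grip_force: 0.2
```

```bash
cat > chk.py <<'E'
from h import *
import sys
s=cam("side");c=cam("scene");P=cloud(s)
M=np.array([563.3,-179]); B=M-20*N
st=state(); print(st["eef_pos"].round(1),st["ft_force"].round(1),st["opening"],st["t"])
q=P.reshape(-1,3); q=q[~np.isnan(q).any(1)]
u=(q[:,:2]-B)@N; w=(q[:,:2]-B)@W
for lo in range(8,128,12):
    k=(w<15)&(w>-58)&(abs(u-5)<45)&(q[:,2]>lo)&(q[:,2]<lo+12); print(lo,k.sum(),np.median(u[k]).round(1) if k.any() else 0, np.percentile(w[k],[2,98]).round(0) if k.any() else 0)
cr=[cv2.resize(c["color"][70:240,130:330],(400,340)),cv2.resize(s["color"][130:300,200:400],(400,340))]
save({"color":np.hstack(cr)},sys.argv[1])
E
python3 chk.py f.png
```

```text
[ 568.3 -147.   104. ] [0.5 0.4 0.6] 0.19976352027429745 14.025
8 155 -5.1 [-57.  12.]
20 170 -2.4 [-57.  14.]
32 162 0.3 [-57.  13.]
44 173 2.8 [-57.  11.]
56 181 5.3 [-57.  13.]
68 185 8.5 [-57.  13.]
80 190 11.1 [-57.  13.]
92 199 14.1 [-57.  12.]
104 231 17.5 [-57.  13.]
116 95 21.2 [-56.  12.]
```

step_arm:
  increments:
    - {"slide": [0, 0.002, 0], "roll": 0}
    - {"slide": [0, 0.004, 0], "roll": 0}
    - {"slide": [0, 0.006, 0], "roll": 0}
    - {"slide": [0, 0.008, 0], "roll": 0}
    - {"slide": [0, 0.008, 0], "roll": 0}

```text
t: 14.65
eef_pos: [575.9, -148.0, 104.0]
tcp_rot: [-3.141, -0.0, 1.425]
ft_force: [-0.5, 0.6, 0.3]
opening: 0.2
grip_force: 0.1
```

```bash
python3 chk.py g.png
```

```text
[ 575.9 -148.   104. ] [ 0.4 -0.8  0.3] 0.19996674611851356 14.75
8 157 -4.8 [-57.  14.]
20 168 -1.9 [-57.  14.]
32 164 0.7 [-57.  12.]
44 174 3.6 [-57.  13.]
56 186 6.3 [-57.  12.]
68 176 9.3 [-57.  13.]
80 195 12.1 [-57.  13.]
92 192 15.2 [-57.  12.]
104 256 19.1 [-57.  13.]
116 77 22.8 [-55.  12.]
```

View pics/g.png

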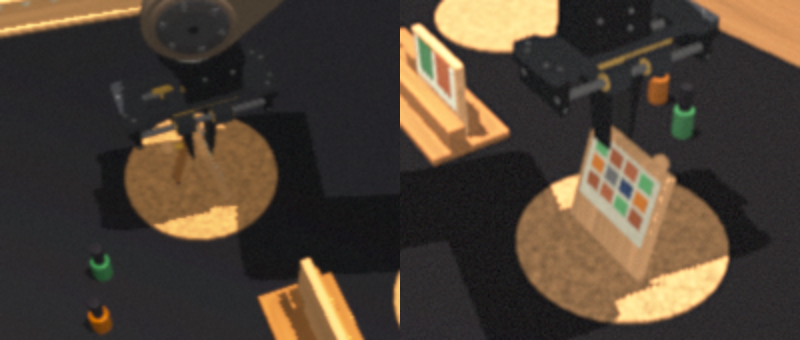

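```bash
cat > leg.py <<'E'
from h import *
import sys
M=np.array([563.3,-179]); B=M-20*N
c=cam("scene");s=cam("side")
A=[]
for k in (c,s):
    q=cloud(k).reshape(-1,3); A.append(q[~np.isnan(q).any(1)])
def f(q): return np.c_[(q[:,:2]-B)@N,(q[:,:2]-B)@W,q[:,2]]
b=f(A[1]); b=b[(b[:,1]<12)&(b[:,1]>-56)&(b[:,2]>12)&(b[:,2]<112)&(abs(b[:,0]-5)<30)]
p=np.polyfit(b[:,2],b[:,0],1); r=abs(b[:,0]-np.polyval(p,b[:,2]));b=b[r<4]; p=np.polyfit(b[:,2],b[:,0],1)
th=np.arctan(p[0]); print("lean deg",np.rad2deg(th),"front bottom u",np.polyval(p,4),"w",np.percentile(b[:,1],[1,99]))
l=f(A[0]); off=l[:,0]-np.polyval(p,l[:,2])
m=(abs(l[:,1])<7.5)&(off>16)&(l[:,2]>8)&(l[:,2]<75)&(l[:,0]<95)
g=l[m]; print(len(g)); 
if len(g)>10:
    p2=np.polyfit(g[:,2],g[:,0],1); r=abs(g[:,0]-np.polyval(p2,g[:,2])); g=g[r<5]; p2=np.polyfit(g[:,2],g[:,0],1)
    print("leg slope",p2,"leg angle rel board",th-np.arctan(p2[0]),"u range",g[:,0].min(),g[:,0].max(),g[:,2].min(),"resid",np.std(g[:,0]-np.polyval(p2,g[:,2])))
k=(abs(l[:,1])<12)&(off>35)&(l[:,2]>75)&(l[:,2]<115)&(l[:,0]<90); print("knob",np.median(l[k],0) if k.any() else 0,k.sum())
if len(sys.argv)>1:
    save({"color":np.hstack([cv2.resize(c["color"][100:230,150:300],(400,340)),cv2.resize(s["color"][130:300,200:400],(400,340))])},sys.argv[1])
E
python3 leg.py
```

```text
lean deg 13.357881813935597 front bottom u -7.421645188190415 w [-55.781706    11.04842304]
57
leg slope [-0.22187616 60.48995373] leg angle rel board 0.4514781646816227 u range 40.23048771969193 59.21406642859874 9.341360450281172 resid 1.6884927008249329
knob [60.95090422  2.41358067 85.76507943] 48
```

The board is standing, but its lean is 13.4° and the leg measures about 0.45 rad. The leg crept inwards when I released the knob and during the tilt. I'll retract, pinch the knob again and draw the leg to its stop in place.

step_arm:
  increments:
    - {"slide": [0, 0, 0], "roll": 0}
    - {"slide": [0, 0, 0], "roll": 0}
    - {"slide": [0, 0, -0.015], "roll": 0}
    - {"slide": [0, 0, -0.04], "roll": 0}
    - {"slide": [0, 0, -0.07], "roll": 0}
  fingers: 0.35

```text
t: 15.48
eef_pos: [575.8, -148.1, 175.5]
tcp_rot: [3.142, -0.0, 1.425]
ft_force: [0.7, -1.0, 0.1]
opening: 0.35
grip_force: 0.0
```

step_arm:
  increments:
    - {"slide": [0, 0, -0.01], "roll": -0.18}
    - {"slide": [0, 0, -0.01], "roll": -0.36}
    - {"slide": [0, 0, -0.01], "roll": -0.54}
    - {"slide": [0, 0, -0.01], "roll": -0.72}
    - {"slide": [0, 0, -0.01], "roll": -0.9}

```text
t: 16.1
eef_pos: [576.0, -148.1, 185.2]
tcp_rot: [3.141, 0.001, 2.331]
ft_force: [0.1, 0.3, -0.6]
opening: 0.352
grip_force: 0.0
```

step_arm:
  increments:
    - {"slide": [0, 0, 0], "roll": -0.18}
    - {"slide": [0, 0, 0], "roll": -0.36}
    - {"slide": [0, 0, 0], "roll": -0.54}
    - {"slide": [0, 0, 0], "roll": -0.67}
    - {"slide": [0, 0, 0], "roll": -0.67}
  fingers: 0.5

```text
t: 16.73
eef_pos: [576.0, -148.1, 184.9]
tcp_rot: [-3.141, 0.001, 2.994]
ft_force: [-0.0, 0.1, 0.5]
opening: 0.501
grip_force: 0.0
```

```bash
python3 leg.py h.png; python3 -c "
from h import *
B=np.array([563.3,-179])-20*N
go([*(B+N*59),62],2.998)"
```

```text
lean deg 13.497124240385133 front bottom u -7.553944369826326 w [-55.64969157  11.42810183]
61
leg slope [-0.22775999 60.67354327] leg angle rel board 0.459509142104346 u range 41.24257424253474 59.699954228626844 9.155264459273212 resid 1.8649897220939953
knob [60.77496861  3.18306505 85.71540852] 47
slide [-0.031  -0.0322  0.1226] roll -0.006 t 16.82 F [0.3 0.2 0. ] tcp [ 575.9 -148.1  184.6] [-3.142e+00  1.000e-03  2.992e+00]
```

View pics/h.png

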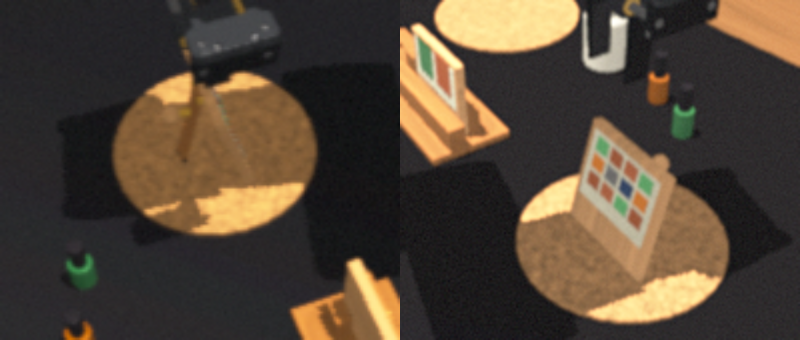

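It stands by itself: side view (620,195), leg behind, foot at scene (183,158). Next, the knob.

step_arm:
  increments:
    - {"slide": [-0.03, -0.032, 0.0], "roll": -0.006}
    - {"slide": [-0.031, -0.032, 0.03], "roll": -0.006}
    - {"slide": [-0.031, -0.032, 0.07], "roll": -0.006}
    - {"slide": [-0.031, -0.032, 0.11], "roll": -0.006}
    - {"slide": [-0.031, -0.032, 0.122], "roll": -0.006}

```text
t: 17.45
eef_pos: [601.0, -184.0, 60.2]
tcp_rot: [3.141, -0.003, 2.999]
ft_force: [1.0, 0.3, 1.0]
opening: 0.501
grip_force: 0.0
```

step_arm:
  increments:
    - {"slide": [0, 0, 0], "roll": 0}
    - {"slide": [0, 0, 0], "roll": 0}
    - {"slide": [0, 0, 0], "roll": 0}
    - {"slide": [0, 0, 0], "roll": 0}
    - {"slide": [0, 0, 0], "roll": 0}
  fingers: 0

```text
t: 18.08
eef_pos: [602.5, -184.5, 62.9]
tcp_rot: [-3.141, 0.002, 3.001]
ft_force: [1.6, -0.4, 6.3]
opening: 0.175
grip_force: 30.0
```

```bash
python3 leg.py; python3 -c "
from h import *
B=np.array([563.3,-179])-20*N
s=state();print(s['opening'],s['grip_force'])
go([*(B+N*59),62],2.998)"
```

```text
lean deg 13.535922528795032 front bottom u -7.052039029872445 w [-55.67912052  11.25629263]
11
leg slope [-0.17262245 60.75215027] leg angle rel board 0.40718424879197523 u range 55.20217951320119 58.586780055422636 15.768577118997996 resid 0.7714444670351929
knob 0 0
0.170035515532155 30.001121163368225
slide [ 0.0006 -0.0002  0.0009] roll 0.003 t 18.18 F [ 0.2 -0.2  6.1] tcp [ 602.5 -184.5   62.9] [-3.141e+00  2.000e-03  3.001e+00]
```

step_arm:
  increments:
    - {"slide": [-0.001, 0, -0.0015], "roll": 0}
    - {"slide": [-0.002, 0, -0.003], "roll": 0}
    - {"slide": [-0.003, 0, -0.0045], "roll": 0}
    - {"slide": [-0.004, 0, -0.006], "roll": 0}
    - {"slide": [-0.005, 0, -0.007], "roll": 0}

```text
t: 18.8
eef_pos: [606.8, -184.9, 69.0]
tcp_rot: [3.141, -0.0, 3.001]
ft_force: [-0.2, 0.4, -2.0]
opening: 0.169
grip_force: 30.0
```

```bash
python3 leg.py; python3 -c "
from h import *
s=state();print(s['opening'],s['grip_force'],s['ft_force'])"
```

```text
lean deg 11.547987753825012 front bottom u -2.375727329751653 w [-55.65793945  11.16042247]
16
leg slope [-0.55560782 85.54809397] leg angle rel board 0.7086888511085173 u range 65.94468105342884 86.17815489026039 8.950147108332203 resid 1.8748069633034896
knob 0 0
0.1707363237712608 29.999838173389435 [ 0.32005537  0.95706187 -0.9655583 ]
```

The leg is at its stop and the gripper carries the board's weight. I'll lean the board back around its bottom edge until the foot is about 1 mm off the mat, then release.

step_arm:
  increments:
    - {"slide": [-0.0017, 0, 0.0008], "roll": 0}
    - {"slide": [-0.0034, 0, 0.0018], "roll": 0}
    - {"slide": [-0.005, 0, 0.0028], "roll": 0}
    - {"slide": [-0.0065, 0, 0.004], "roll": 0}
    - {"slide": [-0.0065, 0, 0.004], "roll": 0}

```text
t: 19.52
eef_pos: [613.4, -185.9, 64.9]
tcp_rot: [3.141, 0.0, 3.001]
ft_force: [-1.2, -0.2, -2.1]
opening: 0.17
grip_force: 30.0
```

```bash
python3 leg.py; python3 -c "
from h import *
s=state();print(s['opening'],s['grip_force'],s['ft_force'])"
```

```text
lean deg 15.289526191768882 front bottom u -1.3444152315485898 w [-55.66422347  11.07521863]
17
leg slope [-0.1484963  76.24299705] leg angle rel board 0.41427158331952896 u range 69.75456075361605 74.67732076868545 22.418964633287942 resid 1.4820267426422875
knob 0 0
0.17385589193842196 29.999734461307526 [-0.0236377   0.13313061 -0.73277923]
```

step_arm:
  increments:
    - {"slide": [0, 0, 0], "roll": 0}
    - {"slide": [0, 0, 0], "roll": 0}
    - {"slide": [0, 0, 0], "roll": 0}
    - {"slide": [0, 0, -0.02], "roll": 0}
    - {"slide": [0, 0, -0.05], "roll": 0}
  fingers: 0.5

```text
t: 20.25
eef_pos: [612.9, -185.8, 114.9]
tcp_rot: [3.141, -0.002, 3.001]
ft_force: [-0.5, 0.2, 0.7]
opening: 0.493
grip_force: 0.0
```

step_arm:
  increments:
    - {"slide": [0, 0, -0.05], "roll": 0}
    - {"slide": [0.04, 0, -0.1], "roll": 0}
    - {"slide": [0.08, 0.03, -0.13], "roll": 0}
    - {"slide": [0.1, 0.08, -0.13], "roll": 0}
    - {"slide": [0.1, 0.13, -0.13], "roll": 0}

```text
t: 20.88
eef_pos: [531.4, -42.0, 246.1]
tcp_rot: [3.142, 0.002, 3.0]
ft_force: [0.5, 0.4, -0.4]
opening: 0.498
grip_force: 0.0
```

```bash
python3 leg.py i.png; python3 - <<'E'
from h import *
print(state()["t"],state()["eef_pos"])
c=cam("side")
for t in ["chart_mid","plain_mid"]:
  for d in mark_of("side",t)[:1]: print(t,world(c,*d["uv"]).round(1))
E
```

```text
lean deg 16.399553204152905 front bottom u -0.5337629276483884 w [-55.71140316  11.08423952]
53
leg slope [-0.31519662 80.86675048] leg angle rel board 0.591565886851481 u range 55.15143191893677 78.23944058290795 9.995878768964985 resid 1.0195046022245533
knob [73.58928964  4.01024038 85.36790525] 54
20.975 [532.38567214 -39.6838087  245.67104792]
chart_mid [ 559.6 -176.8   60. ]
plain_mid [543.3 101.8  60.9]
```

View pics/i.png

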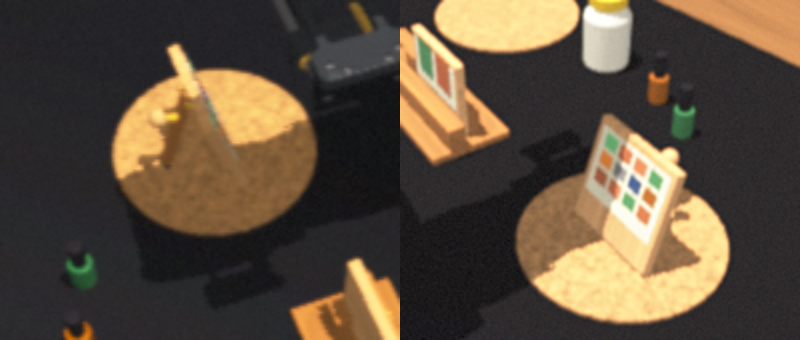

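The chart leans 16.4° and the leg measures 0.59 rad. It stands at the mat's middle (side view (630,195)), the plain board is still in the rack at (440,60), and the gripper is clear. I'm handing it in.

```bash
python3 -c "
from h import *
print(env.job_done())"
```

```text
the job is handed in; nothing more can be done
None
```

I handed the job in at about 21 s: the chart stands by itself in the middle of the right-hand mat, leg out to about 0.59 rad and leaning 16.4°, and the other board is still in the rack. The leg crept in to about 0.5 rad before the lift and 0.45 when set down, so I drew it back out to its stop on the mat; a strict check of the order could mark that down.

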